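Let the bearing balls out of the bench dispenser

TASK

Without grasping or lifting anything, push the open clear cup along its channel until it rests against the orange stop, under the end of the ball chute. Then press the red paddle down and keep it down, so that the yellow gate at the lever's other end stays up, until all three steel balls have rolled into the cup. Finally let the paddle come back up so the gate closes; do not touch the balls or spill them, and leave the tools, lid and jar alone.

Things in the scene. Friction and masses are not known exactly. Their poses are not given: they have to be found in the camera images.
- dispenser: Fixed ball dispenser, dark base plate 235 x 220 x 4 mm. Origin on the table under it; x about away from the robot, y left, z up; yaw within 0.35 rad. In its frame (mm): lever along x at y = -10, pivot at x = -20, z = 90 between cheeks reaching z = 98, red paddle at its near end, yellow gate at its far end over the chute. The cup's channel runs along x at y = -80, from x = -127 (open end) to the stop.
- chute_lip (a point): Middle of the chute's open lower lip, on its floor, 52 mm above the table. The aluminium chute with a black floor, 30 mm wide, lies along the dispenser's y at x = 40 mm and slopes up from here (0.15 rad) to the dispenser's y = 80 mm, where it is 95 mm high. The balls wait in it behind the gate, 45 mm from the lip.
- cup_home (a point): Point on the channel floor (4 mm above the table) where the middle of the cup's underside comes when the cup is home, 1.5 mm short of touching the orange stop (26 mm high). The channel has rails reaching 14 mm above the table on both sides. Axes as the dispenser's (x along the channel towards the stop).
- cup: Loose open clear cup, square, 70 x 70 mm and 40 mm high, walls 3 mm, white floor 3 mm thick, blue rim; 90 g. Origin at the middle of its underside, z up. Starts in the channel 60 to 100 mm nearer the robot than its home, with about 2 mm of play to each rail; slides on the channel floor with well under 2 N.
- lever (a joint): Angle of the rocking lever: 0 with the gate closed, up to 0.45 rad with the paddle pressed down to its stop. A spring brings it back; at the paddle it takes about 1 N to start and 5 to 6 N to hold at the stop. The balls pass from about 0.25 rad.
- paddle (a point): Middle of the top face of the red paddle (36 x 36 x 6 mm), 94 mm above the table when the gate is closed, and about 67 mm from the pivot; nothing but the base plate lies under it. It goes down about 29 mm at full press. Axes as the dispenser's at rest, tilting with the lever (z is the paddle's upward normal).
- ball1: Lowest of three loose steel balls, 20 mm across, 33 g, resting on the gate. Origin at its centre.
- ball2: Middle steel ball, same size. Origin at its centre.
- ball3: Uppermost steel ball, same size. Origin at its centre. All three need about 1 to 2 s to run out once the gate is up.
- screwdriver: Bystander: loose screwdriver with a green handle, 170 mm, lying on the orange mat left of the dispenser. Origin under its middle, on the mat.
- hexkey: Bystander: loose dark steel hex key, 90 x 30 mm, 6 mm thick, lying on the orange mat. Origin at its underside.
- snap_lid: Bystander: loose blue snap lid of the cup, 74 x 74 x 5 mm, lying right of the dispenser. Origin at its underside.
- grease_jar: Bystander: loose jar 48 mm across, 55 mm high, right of the dispenser. Origin at its underside.
There are look-alikes about, which are no part of the job. What is shaped like the cup but brown, pink or turquoise is not meant.

How it is judged:
By the outcome, as a careful person would: the job done as asked, in the order asked, and still so for the second after the job is handed in, with the robot touching nothing.
It also fails if it takes over 51 s, if anything falls off the work surface, if the arm or the gripper's body presses on something with over 40 N, if the wrist force passes 120 N, or if a joint passes its speed limit or range.

ROBOT

A 6-joint arm with a two-finger parallel gripper is mounted at the origin on the work surface. World frame = base frame: x ahead of the robot, y to its left, z up, the work surface at z = 0. Lengths are in m, angles in rad, forces in N, time in s.
With the tool pointing down it reaches from about 0.425 to 0.925 m from the base axis. Payload 12.5 kg.
Tool frame: the origin (TCP) lies on the centre line of the jaws, within the pads' length; the fingertips stand 22 mm ahead of it and the grasp point (between the pads) lies 3 mm ahead of it; z points along the fingers, y is the direction in which the jaws open and shut (so a half turn about z gives the same grasp; the last joint's range is limited). The gripper opens to 85 mm and grips with 20 to 120 N. Pads are 22 mm wide; open, the fingers measure 114 mm over their backs; the gripper's body (76 mm by 85 mm) begins 54 mm behind the grasp point. The pads swing forward as they close: fully open they stand 13 mm farther back than shut.
Start: joints at [0.999, 0.491, 1.559, -0, 1.092, -0.106], TCP at [0.281, 0.558, 0.253] pointing down, gripper open.
Joint ranges: [-3.1, 3.1], [-0.84, 2.19], [0.05, 2.79], [-1.13, 4.28], [0.06, 2.93], [-2.69, 2.69]. Speed limits (rad/s): [2.22, 2.22, 2.79, 3.14, 3.14, 3.14].

INTERFACE

Orientations are given as [roll, pitch, yaw] about the fixed x, y, z axes, in that order (R = Rz(yaw) Ry(pitch) Rx(roll)).
In Python, from bench import manip gives the robot as it stands. Calls block until the motion is done:
- manip.goto(position, orientation): joint-space move of the TCP to a pose.
- manip.move_linear(position, ori=None, velocity=0.15, contact_N=None): straight line of the TCP; ori=None keeps the orientation; velocity is the mean speed in m/s. With contact_N (N) it stops when the force on the tool has changed by that much, and returns True; else False.
- manip.move_joints(angles): joint-space move.
- manip.gripper_open() and manip.close_gripper(): open the fingers fully, or close them until they stop; the grip force is fixed at half the most.
- manip.dwell(seconds).
- manip.inverse_kinematics(position, orientation): joint angles nearest the present ones, or None.
- manip.snapshot(name): name is "side" or "top" or "wrist"; returns the picture (480x640x3 uint8, blue, green, red); there is no depth.
- manip.camera_params(name): a dict with "fovy" (degrees; the focal length in pixels is half the picture's height over the tangent of half this angle, whatever the lens; pixels are square), "cx", "cy" (the principal point, pixels), "view" (4x4, takes a point from world to camera coordinates). Camera axes: x right, y down, z forward; pixel columns grow to the right and rows downward; lengths in m; the calibration is good to about 2 mm. A picture is of the moment at which its call begins: read the wrist's pose just before it. camera_params takes no time and is no camera call; for the wrist camera it gives the pose at the moment of the call.
A pose or a line that the arm cannot do raises manip.IKError and nothing moves.
- manip.hand_in(): hands the job in, once; it reports no verdict.
Trained networks look in the newest picture that a camera, given by its name, has taken for a name from the list of things; names that differ only in an ending like _2 or _b are one class to them, and where a whole thing is asked for, a point or a joint stands for the part that bears it (a point fixed in the world has none). Each returns a list of dicts, best first, with "score" (0 to 1); they miss things now and then, are a little off and sometimes report something else, mostly with a low value. They report only what shows in the picture. A call takes as long as a camera call. They do not tell look-alikes from the thing itself.
- manip.search_frame(camera, label): "point" ([column, row] in pixels, amid what is visible of it).
- manip.place_of(camera, label): "point" ([column, row] in pixels: a listed point, or the origin of a listed thing).
Readings, each from a call of its own:
- manip.current_t(): time.
- manip.current_qpos(): joint angles.
- manip.current_qvel(): joint speeds.
- manip.current_tau(): joint torques, N m.
- manip.current_position(): TCP position.
- manip.current_tcp_rot(): TCP orientation.
- manip.current_contact_force(): force on the tool from outside, world axes, zero at the start.
- manip.current_moment(): the same for the moment, N m.
- manip.current_opening(): opening from 0.0 (shut) to 1.0 (fully open).
Only numpy, scipy, OpenCV 4.12 (cv2) and the standard library are available. Lean on these libraries where they do the work, as an engineer would, in place of code of your own. Each camera call takes 0.05 s, during which the arm holds its last target.

## Working session

There is one attempt and no reset: what is moved stays moved. The work goes in short steps, each a Python script; the robot and the scene stay as the last script left them, time stands still between calls to the robot, and variables do not carry over. Pictures are saved under pics/ and viewed, and the job is handed in when it is done.

```bash
mkdir -p pics; ls
python3 - <<'E'
from bench import manip
import cv2,numpy as np
for n in ("top","side","wrist"):
    im=manip.snapshot(n); cv2.imwrite(f"pics/{n}0.png",im)
    p=manip.camera_params(n); print(n,p["fovy"],p["cx"],p["cy"],np.round(p["view"],4).tolist())
    for l in ("dispenser","chute_lip","cup_home","cup","paddle","ball1"):
        for d in manip.place_of(n,l)[:2]: print(n,l,np.round(d["point"],1),round(d["score"],2))
print(manip.current_t(),manip.current_tcp_rot())
E
```

```text
pics
top 44.55976267772472 311.84004997503416 237.23887729516036 [[0.0271, -0.9996, 0.0077, -0.0329], [-0.9877, -0.028, -0.1538, 0.5908], [0.1539, -0.0035, -0.9881, 1.2792], [0.0, 0.0, 0.0, 1.0]]
top dispenser [327.1 218.9] 0.55
top chute_lip [341.7 190.9] 0.68
top cup_home [352.3 194. ] 0.87
top cup [359.7 222.6] 0.87
top cup [458.5 225.5] 0.69
top paddle [342.7 250.6] 0.64
top ball1 [320.1 198.7] 0.6
top ball1 [305.6 204.2] 0.51
side 54.1214203189796 316.3450037462359 243.31974179310455 [[-0.8493, -0.5278, 0.013, 0.4738], [-0.4131, 0.649, -0.6389, 0.2944], [0.3288, -0.5479, -0.7692, 0.6694], [0.0, 0.0, 0.0, 1.0]]
side dispenser [291.  243.7] 0.72
side dispenser [282.9 212.4] 0.56
side chute_lip [280.7 203.2] 0.7
side cup_home [281.8 212.5] 0.98
side cup_home [290.3 245.3] 0.7
side cup [399.8 318.3] 0.88
side cup [320.8 219.3] 0.84
side ball1 [266.5 229.1] 0.57
side ball1 [267.7 217.9] 0.5
wrist 64.69566631058125 320.22015350616925 234.651284159461 [[0.4494, 0.8933, -0.0009, -0.6247], [0.8477, -0.4261, 0.316, -0.0412], [0.282, -0.1427, -0.9487, 0.3818], [0.0, 0.0, 0.0, 1.0]]
1.05 [3.14151453e+00 9.66841089e-07 2.67578320e+00]
```

View pics/top0.png

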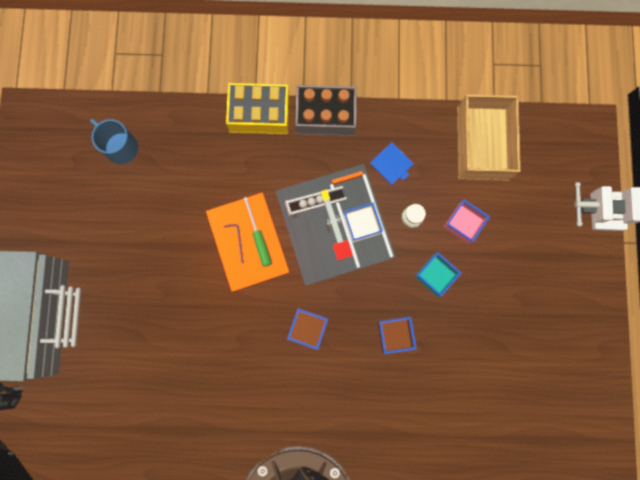

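View pics/side0.png

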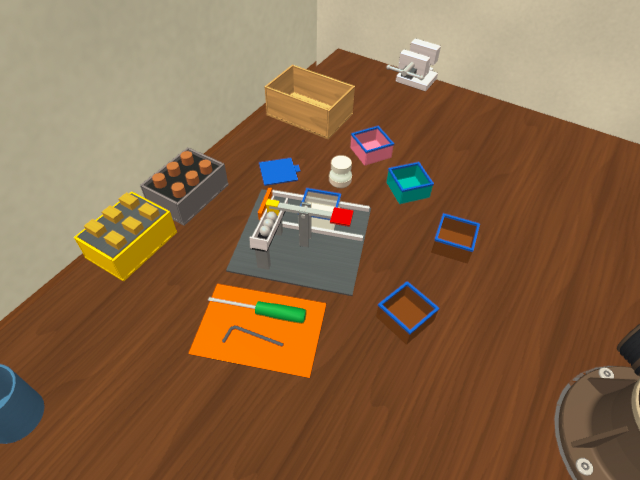

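Run:
```python
import cv2
im=cv2.imread('pics/top0.png'); cv2.imwrite('pics/topz.png',cv2.resize(im[130:310,230:430],None,fx=3.3,fy=3.3,interpolation=2)[:594])
im=cv2.imread('pics/side0.png'); cv2.imwrite('pics/sidez.png',cv2.resize(im[130:330,180:440],None,fx=3,fy=3,interpolation=2))
```

```text
(no output)
```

View pics/topz.png

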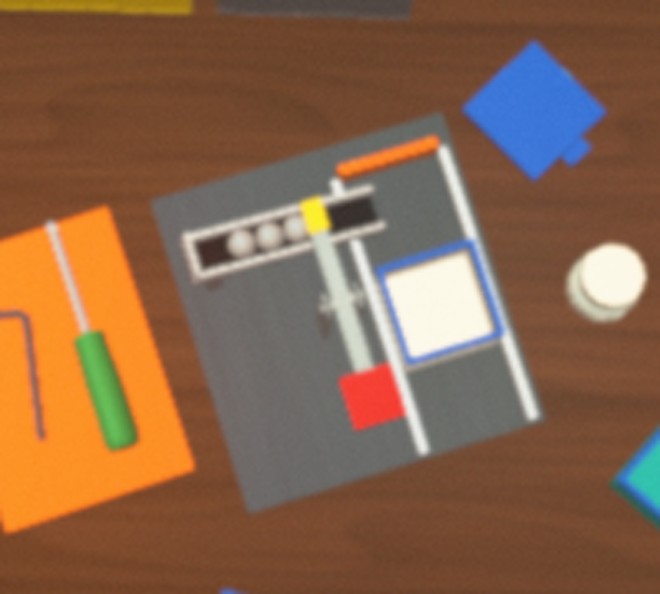

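View pics/sidez.png

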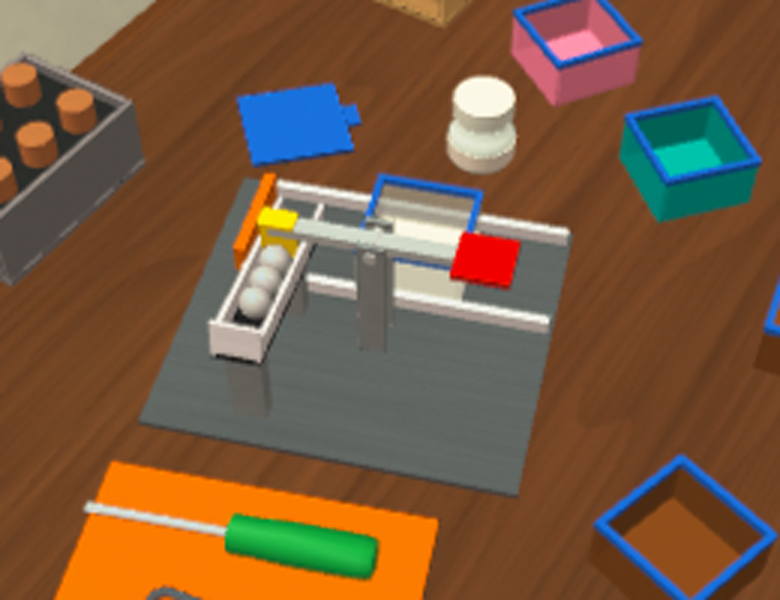

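The top view shows the dispenser yawed slightly. The real cup, with its white floor, is at about (362,222), the red paddle at (343,250), and the orange stop at (348,177). The brown, pink and turquoise boxes are decoys. Next I'll fit the dispenser pose from both cameras.

```bash
cat > h.py <<'E'
import numpy as np, cv2
from scipy.optimize import least_squares
def proj(P,X):
    X=np.atleast_2d(X); V=np.array(P["view"]); c=X@V[:3,:3].T+V[:3,3]
    f=240/np.tan(np.radians(P["fovy"])/2)
    return np.c_[f*c[:,0]/c[:,2]+P["cx"], f*c[:,1]/c[:,2]+P["cy"]]
def back(P,uv,z):
    V=np.array(P["view"]); f=240/np.tan(np.radians(P["fovy"])/2)
    d=V[:3,:3].T@np.array([(uv[0]-P["cx"])/f,(uv[1]-P["cy"])/f,1]); o=-V[:3,:3].T@V[:3,3]
    return o+d*(z-o[2])/d[2]
def d2w(s,p):
    p=np.atleast_2d(p); c,n=np.cos(s[2]),np.sin(s[2])
    return np.c_[s[0]+c*p[:,0]-n*p[:,1], s[1]+n*p[:,0]+c*p[:,1], p[:,2]]
def red(im):
    h=cv2.cvtColor(im,cv2.COLOR_BGR2HSV)
    m=((h[...,0]<4)|(h[...,0]>176))&(h[...,1]>215)&(h[...,2]>150)
    n,l,st,ce=cv2.connectedComponentsWithStats(m.astype(np.uint8))
    i=1+np.argmax(st[1:,4]); return ce[i],st[i]
E
python3 - <<'E'
from h import *
from bench import manip
T=manip.camera_params("top");S=manip.camera_params("side")
rt=red(cv2.imread('pics/top0.png'));rs=red(cv2.imread('pics/side0.png'));print(rt,rs)
z=lambda a:np.array(a)/3.3+[230,130]
zs=lambda a:np.array(a)/3+[180,130]
corn_t=z([[152,201],[440,113],[543,418],[250,512]])   # far-left, far-right, near-right, near-left
corn_s=zs([[141,421],[518,494]])   # far-left, near-left (side view)
lip_t=z([380,206]) # lip mid (approx)
def res(q):
    s=q[:3];px,py=q[3:]
    C=np.array([[.1175+px,.11+py,.004],[.1175+px,-.11+py,.004],[-.1175+px,-.11+py,.004],[-.1175+px,.11+py,.004]])
    C=d2w(s,C)
    pad=d2w(s,[-.087,-.010,.094])
    r=[proj(T,C)-corn_t,proj(S,C[[0,3]])-corn_s,proj(T,pad)-rt[0],proj(S,pad)-rs[0]]
    r.append((proj(T,d2w(s,[.04,-.0545,.060]))-lip_t)*.5)
    # rail near ends
    r.append(proj(T,d2w(s,[[-.127,-.043+.003-.001,.014],[-.127,-.119,.014]]))-z([[424,450],[533,417]]))
    r.append(proj(S,d2w(s,[[-.127,-.041,.014],[-.127,-.119,.014]]))-zs([[549,318],[568,232]]))
    return np.concatenate(r).ravel()
o=least_squares(res,[.6,0,.2,0,0],loss='soft_l1')
print(np.round(o.x,4));print(np.round(res(o.x).reshape(-1,2),1))
s=o.x[:3]
for n,p,P in (("home",[.04,-.08,.004],T),("home",[.04,-.08,.004],S),("lip",[.04,-.0545,.052],T),("lip",[.04,-.0545,.052],S)): print(n,proj(P,d2w(s,p)))
# cup from rim in top: corners in zoom, z=44mm
for a in ([380,268],[475,242],[503,335],[412,360]):
    w=back(T,z(a),.044)[:2]-s[:2]; c,n=np.cos(s[2]),np.sin(s[2]); print("cup corner disp", np.round([c*w[0]+n*w[1],-n*w[0]+c*w[1]],4))
np.save('s.npy',s)
E
```

```text
Traceback (most recent call last):
  File "h.py", line 18, in red
    i=1+np.argmax(st[1:,4]); return ce[i],st[i]
        ~~~~~~~~~^^^^^^^^^^
ValueError: attempt to get argmax of an empty sequence
```

```bash
sed -i 's/>215/>170/; s/(h\[...,2\]>150)/(h[...,2]>190)/' h.py
cat > fit.py <<'E'
from h import *
from bench import manip
T=manip.camera_params("top");S=manip.camera_params("side")
rt=red(cv2.imread('pics/top0.png'));rs=red(cv2.imread('pics/side0.png'));print(rt,rs)
z=lambda a:np.array(a)/3.3+[230,130]
zs=lambda a:np.array(a)/3+[180,130]
corn_t=z([[152,201],[440,113],[543,418],[250,512]])
corn_s=zs([[141,421],[518,494]])
lip_t=z([380,206])
def res(q):
    s=q[:3];px,py=q[3:]
    C=np.array([[.1175+px,.11+py,.004],[.1175+px,-.11+py,.004],[-.1175+px,-.11+py,.004],[-.1175+px,.11+py,.004]])
    C=d2w(s,C)
    pad=d2w(s,[-.087,-.010,.094])
    r=[proj(T,C)-corn_t,proj(S,C[[0,3]])-corn_s,proj(T,pad)-rt[0],proj(S,pad)-rs[0]]
    r.append((proj(T,d2w(s,[.04,-.0545,.060]))-lip_t)*.5)
    r.append(proj(T,d2w(s,[[-.127,-.041,.014],[-.127,-.119,.014]]))-z([[424,450],[533,417]]))
    r.append(proj(S,d2w(s,[[-.127,-.041,.014],[-.127,-.119,.014]]))-zs([[549,318],[568,232]]))
    return np.concatenate(r).ravel()
o=least_squares(res,[.6,0,.2,0,0],loss='soft_l1')
print(np.round(o.x,4));print(np.round(res(o.x).reshape(-1,2),1).tolist())
s=o.x[:3]
for n,p,P in (("home",[.04,-.08,.004],T),("home",[.04,-.08,.004],S),("lip",[.04,-.0545,.052],T),("lip",[.04,-.0545,.052],S)): print(n,proj(P,d2w(s,p)))
for a in ([380,268],[475,242],[503,335],[412,360]):
    w=back(T,z(a),.044)[:2]-s[:2]; c,n=np.cos(s[2]),np.sin(s[2]); print("cup corner disp", np.round([c*w[0]+n*w[1],-n*w[0]+c*w[1]],4))
np.save('s.npy',s)
E
python3 fit.py
```

```text
(array([342.14042553, 250.03829787]), array([333, 241,  19,  19, 235], dtype=int32)) (array([341.42281879, 215.76845638]), array([330, 208,  23,  17, 298], dtype=int32))
[ 0.6372 -0.0451  0.3336 -0.0135 -0.0208]
[[-1.0, 0.0], [0.0, -0.4], [0.6, 0.7], [-0.9, 0.7], [-0.7, -1.0], [0.4, -0.6], [0.0, -0.2], [0.4, -1.0], [-1.3, 0.2], [-0.2, 0.5], [-1.1, 0.3], [-0.0, -0.6], [-0.2, -0.4]]
home [[351.47030098 195.17038885]]
home [[284.46412653 210.06429535]]
lip [[342.41299921 193.71684961]]
lip [[279.99405514 202.09192612]]
cup corner disp [ 0.0009 -0.0488]
cup corner disp [-0.0014 -0.1174]
cup corner disp [-0.0692 -0.1151]
cup corner disp [-0.0669 -0.0499]
```

```bash
cat >> h.py <<'E'
def pose(s,tip,t=0.0):
    w=d2w(s,tip)[0]; zt=np.array([np.sin(t)*np.cos(s[2]),np.sin(t)*np.sin(s[2]),-np.cos(t)])
    y=s[2]+np.pi; y=(y+np.pi)%(2*np.pi)-np.pi
    return w-.022*zt,[np.pi,t,y]
def todisp(s,w):
    d=np.array(w)[:2]-s[:2];c,n=np.cos(s[2]),np.sin(s[2]);return np.array([c*d[0]+n*d[1],-n*d[0]+c*d[1],w[2]])
E
python3 - <<'E'
from h import *
from bench import manip
s=np.load('s.npy')
manip.close_gripper()
t=.2
p,o=pose(s,[-.108,-.082,.19],t); print(manip.inverse_kinematics(p,o)); manip.goto(p,o)
im=manip.snapshot("side");cv2.imwrite("pics/side1.png",im[60:400,150:550])
p,o=pose(s,[-.108,-.082,.024],t); print(manip.move_linear(p,o,velocity=.12,contact_N=5))
cv2.imwrite("pics/side2.png",cv2.resize(manip.snapshot("side")[130:330,180:440],None,fx=3,fy=3))
print(manip.current_t(),manip.current_opening(),todisp(s,manip.current_position()),todisp(s,p),manip.current_contact_force())
E
```

```text
[-0.44891425  0.42976805  1.81447666  0.20366722  0.76500418 -2.49114299]
False
6.1667 -0.00038941169654118296 [-0.11219216 -0.08217574  0.04619942] [-0.11237073 -0.082       0.04556146] [ 0.1156744 -0.0243097  0.0204977]
```

View pics/side2.png

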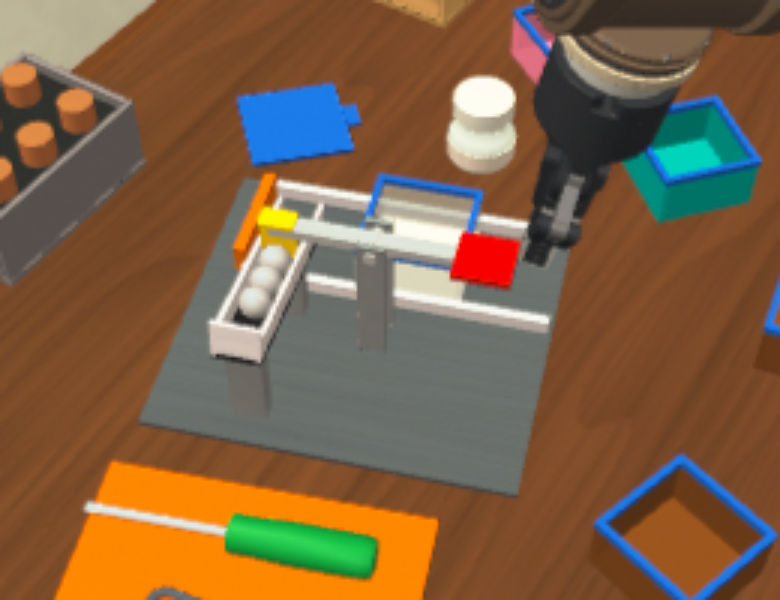

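Run:
```python
from h import *
from bench import manip
s=np.load('s.npy'); t=.2
p,o=pose(s,[-.030,-.082,.024],t); print(manip.move_linear(p,o,velocity=.04,contact_N=6),todisp(s,manip.current_position()),manip.current_contact_force())
p,o=pose(s,[.015,-.082,.024],t); print(manip.move_linear(p,o,velocity=.025,contact_N=6),todisp(s,manip.current_position()),manip.current_contact_force())
cv2.imwrite("pics/side3.png",cv2.resize(manip.snapshot("side")[130:330,180:440],None,fx=3,fy=3))
print(manip.current_t(),manip.current_contact_force())
```

```text
False [-0.03444593 -0.08204224  0.04557125] [ 1.33181908 -0.21250441  0.73629519]
True [-0.007003   -0.0814603   0.04511388] [-0.45537759 -0.26117622  1.31455958]
9.425 [-0.44614782  1.12339877  1.47406318]
```

View pics/side3.png

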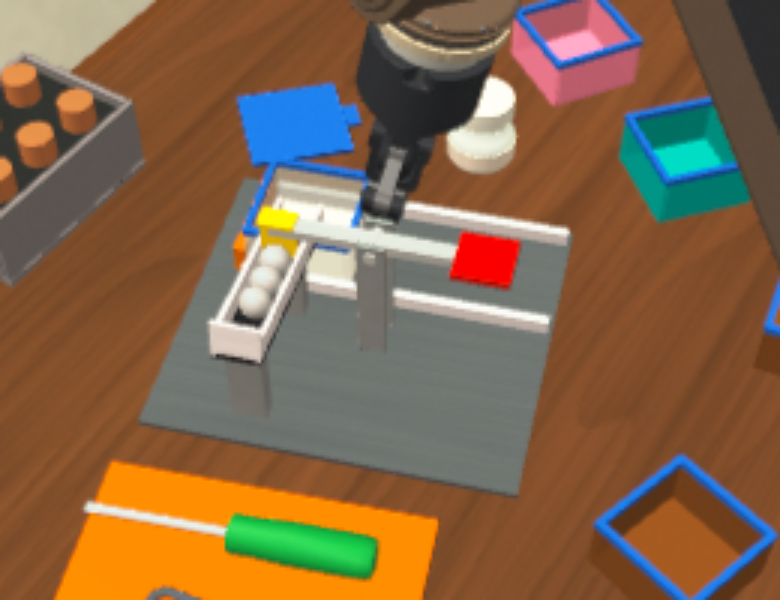

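The cup is at the stop. I'll nudge it once more gently to seat it, then back off and check.

Run:
```python
from h import *
from bench import manip
s=np.load('s.npy'); t=.2
p,o=pose(s,[.008,-.082,.024],t); print(manip.move_linear(p,o,velocity=.012,contact_N=4),todisp(s,manip.current_position()),manip.current_contact_force())
p,o=pose(s,[-.035,-.084,.026],t); manip.move_linear(p,o,velocity=.08)
p,o=pose(s,[-.10,-.084,.13],t); manip.move_linear(p,o,velocity=.15)
p,o=pose(s,[-.090,-.010,.125],0); manip.goto(p,o)
cv2.imwrite("pics/top4.png",cv2.resize(manip.snapshot("top")[130:310,230:430],None,fx=3.3,fy=3.3)[:594])
cv2.imwrite("pics/side4.png",cv2.resize(manip.snapshot("side")[130:330,180:440],None,fx=3,fy=3))
print(manip.current_t(),todisp(s,manip.current_position()),manip.current_contact_force())
```

```text
True [-0.00713057 -0.08133996  0.04444963] [ 0.63882942 -0.22933829 -0.27303386]
11.7583 [-0.09003604 -0.01030093  0.14637786] [ 0.57202266  0.23137088 -0.70054941]
```

View pics/top4.png

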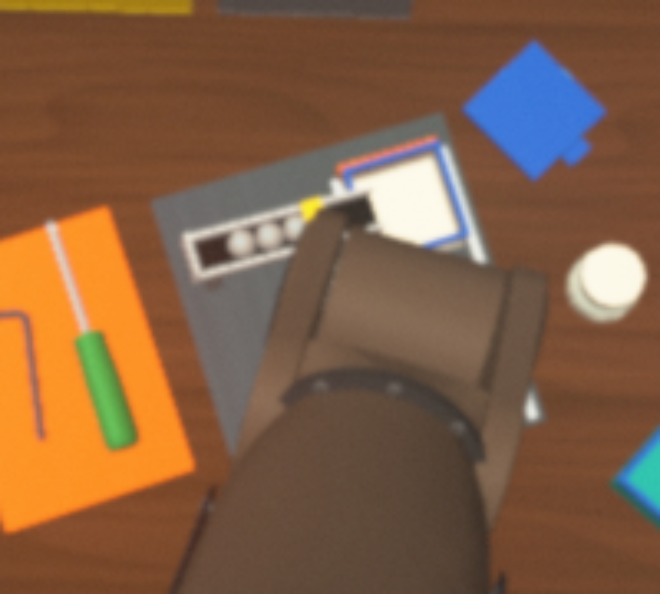

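View pics/side4.png

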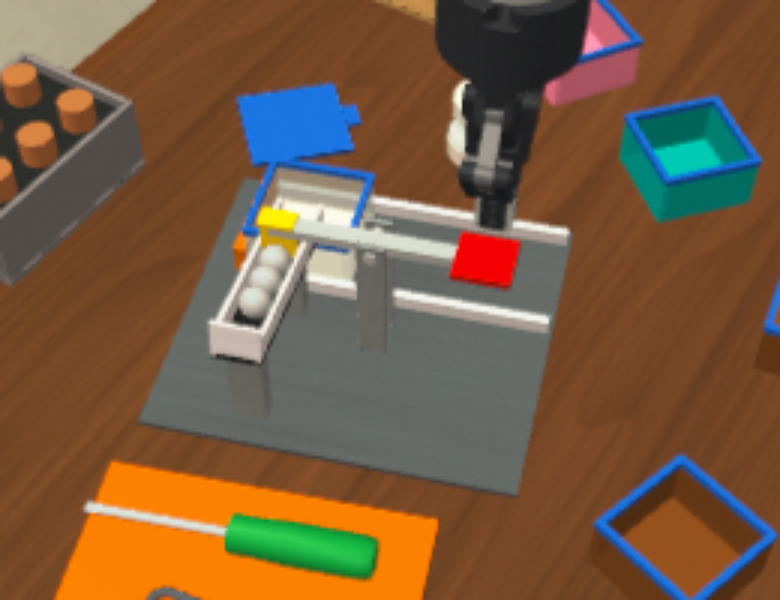

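The top view shows the cup seated against the orange stop with the chute lip over it. The fingers are above the paddle, so I'm pressing now.

Run:
```python
from h import *
from bench import manip
s=np.load('s.npy')
p,o=pose(s,[-.089,-.010,.100],0); print(manip.move_linear(p,o,velocity=.06,contact_N=10),manip.current_contact_force())
p,o=pose(s,[-.085,-.010,.068],0); print(manip.move_linear(p,o,velocity=.08,contact_N=14),todisp(s,manip.current_position()),manip.current_contact_force())
manip.dwell(2.5)
cv2.imwrite("pics/top5.png",cv2.resize(manip.snapshot("top")[130:310,230:430],None,fx=3.3,fy=3.3)[:594])
cv2.imwrite("pics/side5.png",cv2.resize(manip.snapshot("side")[130:330,180:440],None,fx=3,fy=3))
print(manip.current_t(),manip.current_contact_force())
```

```text
False [ 0.98987111 -0.33050324  0.01224032]
False [-0.0849569  -0.01003698  0.08935689] [-0.49913651 -2.18498778  5.25624184]
15.475 [-1.04727217 -1.47524617  5.51966694]
```

View pics/top5.png

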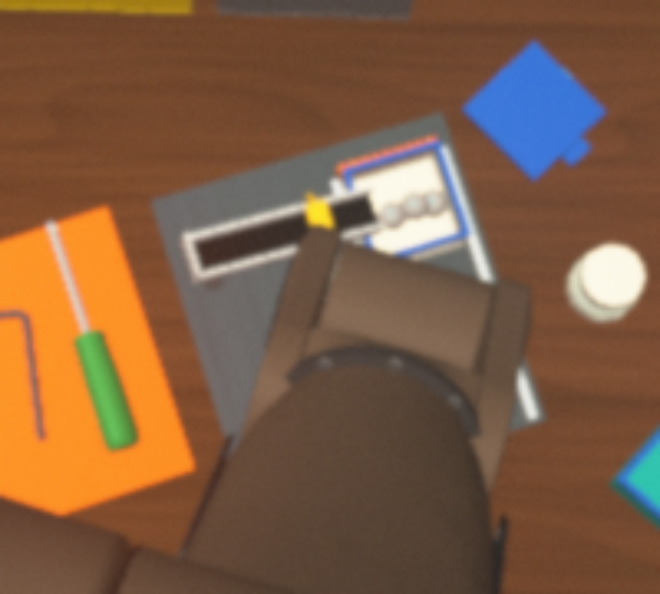

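View pics/side5.png

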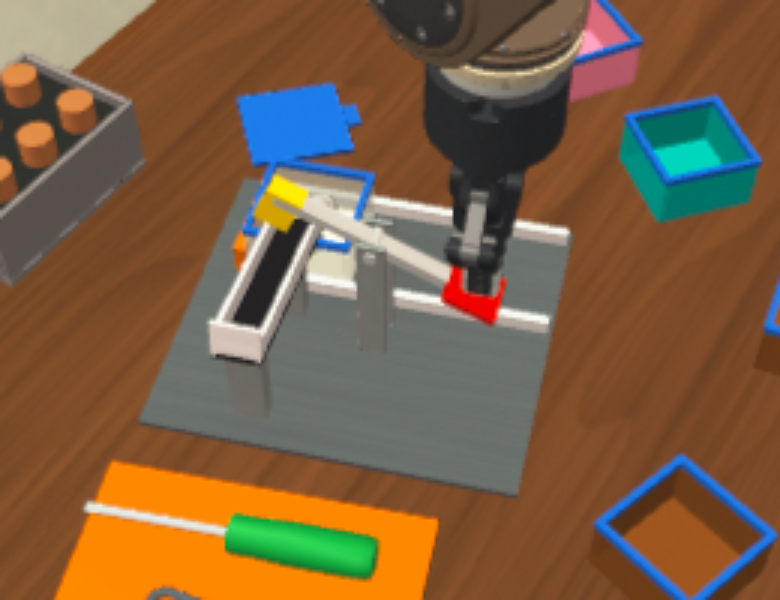

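All three balls are in the cup, at about (390–436, 205) in the zoomed view, and the chute is empty. Releasing the paddle slowly.

Run:
```python
from h import *
from bench import manip
s=np.load('s.npy')
p,o=pose(s,[-.089,-.010,.098],0); manip.move_linear(p,o,velocity=.04)
p,o=pose(s,[-.10,-.010,.19],0); manip.move_linear(p,o,velocity=.12)
p,o=pose(s,[-.19,-.010,.22],0)
try: manip.move_linear(p,o,velocity=.15)
except manip.IKError as e: print(e)
manip.dwell(.5)
cv2.imwrite("pics/top6.png",cv2.resize(manip.snapshot("top")[130:310,230:430],None,fx=3.3,fy=3.3)[:594])
cv2.imwrite("pics/side6.png",cv2.resize(manip.snapshot("side")[130:330,180:440],None,fx=3,fy=3))
print(manip.current_t(),manip.current_contact_force())
for d in manip.place_of("top","cup")[:2]: print(d)
```

```text
18.6917 [-0.55403359  0.07748095 -0.01503833]
{'point': [308.0, 326.5], 'score': 0.81}
{'point': [347.8, 193.7], 'score': 0.77}
```

View pics/top6.png

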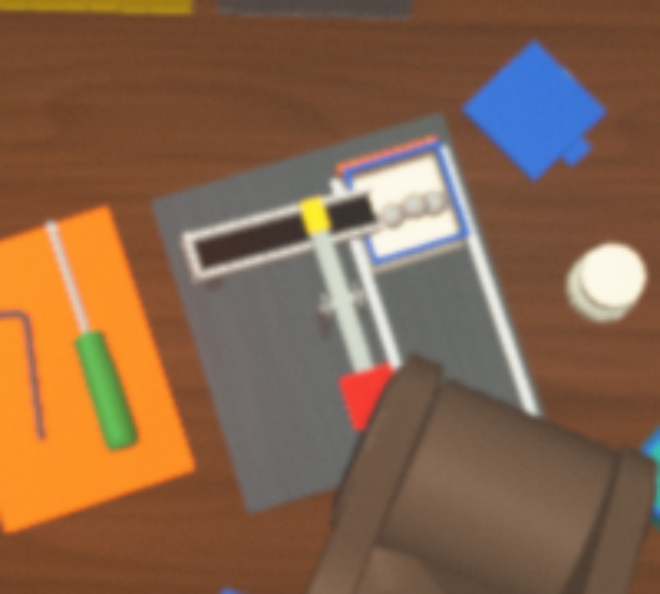

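View pics/side6.png

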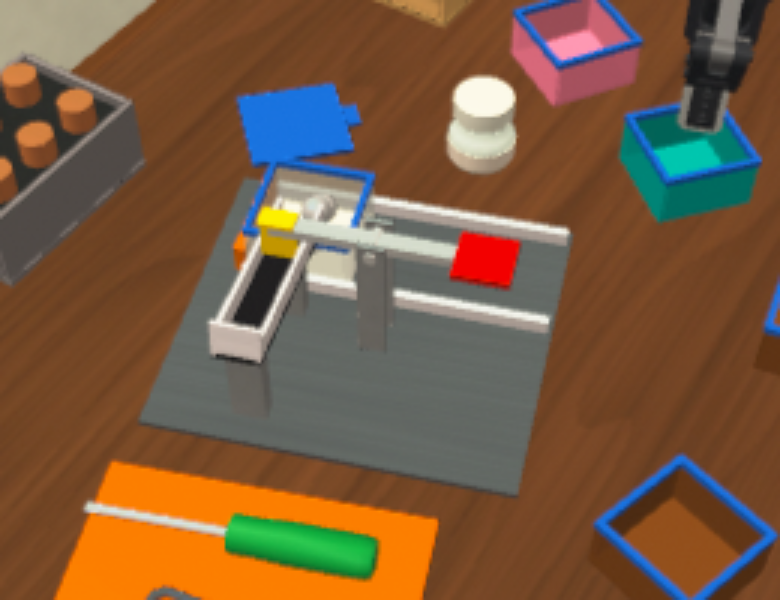

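Run:
```python
from bench import manip
manip.hand_in(); print(manip.current_t())
```

```text
the job is handed in; nothing more can be done
the job is handed in; nothing more can be done
```

The job is done and handed in at about 19 s on the robot's clock, well under the 51 s limit; no verdict was reported.

- **Cup:** I pushed it along the channel with the closed fingertips. Two separate pushes met the stop within 0.2 mm of each other, and the pictures show the cup still there.
- **Balls and gate:** I pressed the paddle about 26 mm, holding at about 5.5 N, and kept it down 2.5 s. The top view then showed all three balls in the cup and the chute empty. I let the paddle up slowly.
- **Last checks:** The final top and side pictures show the gate closed and the balls still in the cup. The lid, jar and screwdriver look unmoved. The hex key looked unmoved in the earlier top views, but it is mostly outside the final crops. The arm is clear, with about 0.5 N left on the force reading, which is the sensor's usual noise.
- **Disagreements:** In the last check the trained network ranked a brown look-alike above the real cup (0.81 against 0.77). I went by the pictures instead. No checks failed.

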